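# Fit the shower mirror post and hold it up

## Robot

A 6-joint arm with a two-finger parallel gripper is mounted at the origin on the work surface. World frame = base frame: x ahead of the robot, y to its left, z up, the work surface at z = 0. Lengths are in m, angles in rad, forces in N, time in s.
With the tool pointing down it reaches from about 0.225 to 0.875 m from the base axis. Payload 3.4 kg.
Tool frame: the origin (TCP) lies at the very end of the fingers, on their centre line; the grasp point (between the pads) lies 19 mm behind it (grasp_offset is the distance from the TCP to the grasp point, in m); y points along the fingers, z is the direction in which the jaws open and shut, and the axes are right-handed (so a half turn about y gives the same grasp; the last joint's range is limited). The gripper opens to 85 mm and grips with 20 to 120 N. Pads are 22 mm wide; open, the fingers measure 114 mm over their backs; the gripper's body (76 mm by 85 mm) begins 54 mm behind the grasp point. The pads swing forward as they close: fully open they stand 13 mm farther back than shut.
Start: joints at [-1.414, 0.276, 1.505, -0, 1.361, -0.121], TCP at [0.158, -0.553, 0.231] pointing down, gripper open.
Joint ranges: [-2.89, 2.89], [-0.75, 2.08], [0.22, 2.7], [-1.18, 4.32], [0.11, 2.71], [-2.7, 2.7]. Speed limits (rad/s): [2.57, 2.57, 3.14, 3.14, 3.14, 3.14].

## Interface

Orientations are given as a unit quaternion [w, x, y, z].
In Python, from rig import get_state, get_image, sign_off, grasp_offset gives the robot as it stands.
- The arm moves only by the shell command python3 -m jog 'ROWS' [FORCE]. ROWS is JSON, one flat list of numbers, 7 for each row, row after row: the closure in counts, from 0 (fully open) to 255 (shut), then the shift along the tool's x, y, z in cm, then the turn, a rotation vector about the tool's x, y, z in units of 8 degrees (1.0 is 8 degrees). In form: [jaw, tx, ty, tz, rx, ry, rz, jaw, tx, ty, tz, rx, ry, rz, ...]. A call has 1 to 12 rows; each row is the pose to reach, as a shift and turn from the pose commanded when the call began, along the tool's axes at that moment; what a row does not reach only later rows make up. A row lasts 1/8 s, in which the tool goes at most 62.5 mm and 10.7 degrees, less where a joint would pass 70% of its speed; a pose out of reach is approached as far as the arm can. A call with a gripper value outside its range is refused whole. The fingers move at their own pace and stop on an object; FORCE is the grip in N (left out, the last holds). Time passes only in rows, so rows that repeat a pose let the fingers close. It gives the time, the measured TCP pose, the force and the opening at its end, in the units of the state.
- get_state(): the state, without advancing time (a new reading comes with each control period).
- get_image(name): name is "scene" or "top" or "wrist"; returns a dict with "color" (480x640x3 uint8, blue, green, red), "mtx" (3x3 intrinsics, pixels), "k1" (the pictures are not rectified: a ray, as slopes to the right and down, at radius r is drawn at 1 + k1 r^2 times it, then the intrinsics apply), "R" (3x3) and "t" (3): a world point X has camera coordinates R X + t; the wrist camera has in their place "tool_from_camera" (4x4, takes a point from camera to tool coordinates, whose origin is the TCP and whose axes are the tool frame's). Camera axes: x right, y down, z forward; pixel columns grow to the right and rows downward; lengths in m; the calibration is good to about 2 mm. A picture is of the moment at which its call begins: read the wrist's pose just before it. There is no depth.
- sign_off(): hands the job in, once; it reports no verdict.
The state is a dict: "clock": time; "qpos": joint angles; "qd": joint speeds; "effort": joint torques, N m; "position": TCP position; "ee_rot": TCP orientation; "contact_force": force on the tool from outside, world axes, zero at the start; "moment": the same for the moment, N m; "width": finger opening in m.
Only numpy, scipy, OpenCV 4.12 (cv2) and the standard library are available. Lean on these libraries where they do the work, as an engineer would, in place of code of your own. Each camera call takes 0.05 s, during which the arm holds its last target.

## Task

Get the telescoping mirror post on the shower shelf ready: thread the grey collar down over the post until it is fully home, then the white hook collar down on top of it, also fully home. Then squeeze both teal buttons on the post's head together to unlock it, and, still squeezing, pull the head straight up past its first stop to the second stop, where it will go no farther. Finish while still squeezing the head and holding it up there; leave the cup, shaver dock, comb and little parts box where they are.

Things in the scene. Friction and masses are not known exactly. Their poses are not given: they have to be found in the camera images.
- post_seat (a point): Seat on the fixed white post: centre of the top of its round foot (56 mm across, 12 mm high, on the shelf, whose top is 10 mm above the work surface). z runs up the post. Heights above this seat: white spigot 34.6 mm across to 20 mm, tapering to 18 mm across at 25 mm, a slim tube 17 mm across, then the head from 43 to 65 mm (the top of the post at the start).
- head_centre (a point): Centre of the white head block atop the post: 24 mm along its x, 18 along its y, 22 high; 54 mm above the seat at the start. A teal button 10 mm wide, 13 high stands 4 mm proud of the middle of each y face (26 mm over both). Gripping it along y presses both flush (4 N each) and unlocks it; then it pulls straight up 80 mm in all. Springs draw it back down if let go.
- mirror_head: The head itself, the block just described with its two buttons (the body's origin lies on the post's axis, 66 mm below the centre of the head).
- post_inner (a joint): How far the inner steel tube with the head has come out of the middle tube, m: 0 shut, 0.040 fully out. It comes out first and takes about 3.5 to 5 N of pull; its end is the first stop (head 40 mm up).
- post_mid (a joint): How far the aluminium middle tube has come out of the post, m: 0 shut, 0.040 fully out. It follows when the head is pulled on past the first stop, with about 7 to 9 N of pull in all; its end is the second stop (head 80 mm up), a hard end.
- button_l (a joint): Press of the button on the head's +y face, m: 0 out, 0.004 flush with the face; the lock opens at 0.002.
- button_r (a joint): The same for the button on the head's -y face.
- grey_centre (a point): Centre of the dark grey collar, a plain flat ring 62 mm outside, 38 mm bore, 12 mm high (centre 6 mm above its underside), about 35 g, lying flat on the shelf left or right of the post. Fully home it lies flat on the seat, its centre 6 mm above the seat, with 1.7 mm play all round the spigot.
- white_centre (a point): Centre of the white collar, a ring of the same size (62 mm outside, 38 mm bore, 12 mm high), about 40 g, with a small steel hook standing out along the collar's own +x, to 53 mm from the centre and no higher than the ring. Lies flat on the shelf on the other side of the post. Fully home it lies on the grey collar, its centre 18 mm above the seat.
- cup: Frosted cup, 72 mm across, 95 mm high, origin under its centre. To be left alone.
- shaver_dock: White shaver dock, 75 x 85 mm, 93 mm high, origin under its centre. To be left alone.
- comb: Black comb, 150 x 34 x 6 mm, lying along its x, origin under its centre. To be left alone.
- parts_box: Small blue hinged box of hearing aid parts, 66 x 44 x 25 mm, kept shut, origin under its centre. To be left alone.

How it is judged:
By the outcome, as a careful person would: the job done as asked, in the order asked, and still so for the second after the job is handed in, while the arm keeps its last pose, push and grip.
It also fails if it takes over 72 s, if anything falls off the work surface, if the arm or the gripper's body presses on something with over 40 N, if the wrist force passes 120 N, or if a joint passes its speed limit or range.

## Working session

There is one attempt and no reset: what is moved stays moved. The work goes in short steps, Python scripts to look and compute and a shell command to move; the robot and the scene stay as the last step left them, time stands still between calls to the robot, and variables do not carry over. Pictures are saved under pics/ and viewed, and the job is handed in when it is done.

```bash
ls; mkdir -p pics; cat > h.py <<'E'
import numpy as np, cv2
from rig import get_state, get_image, grasp_offset
from scipy.spatial.transform import Rotation as Ro
def snap(n,f):
    im=get_image(n); cv2.imwrite('pics/'+f,im['color']); 
    np.savez('pics/'+f+'.npz',**{k:v for k,v in im.items() if k!='color'}); return im
E
python3 - <<'E'
from h import *
s=get_state(); print(s, grasp_offset)
for n in ('scene','top','wrist'):
    im=snap(n,n+'0.png'); print({k:v for k,v in im.items() if k!='color'})
E
```

```text
pics
{'clock': 0.0, 'qpos': array([-1.41398615e+00,  2.76619199e-01,  1.50609069e+00, -7.53600334e-06,
        1.36070153e+00, -1.20990920e-01]), 'qd': array([ 3.49202274e-04,  8.12129577e-04,  1.23845239e-03, -1.02831222e-03,
        5.24583595e-05, -2.99335947e-04]), 'effort': array([ 6.31073544e-05, -4.16779554e+01, -2.45806807e+01,  1.16683022e-04,
        1.11198754e-02,  7.89782405e-06]), 'position': array([ 0.15760666, -0.55245251,  0.23044282]), 'ee_rot': array([ 0.09788839, -0.09791663,  0.70093902, -0.69965326]), 'contact_force': array([ 0.64880616,  0.38830199, -0.73312187]), 'moment': array([-0.04205187,  0.0532645 ,  0.0170971 ]), 'width': 0.08499444513515687} 0.0187
{'mtx': array([[488.44221256,   0.        , 319.29981862],
       [  0.        , 488.44221256, 229.98407914],
       [  0.        ,   0.        ,   1.        ]]), 'k1': -0.04452223977415691, 'R': array([[ 0.79029751,  0.61272261, -0.00092219],
       [ 0.50981266, -0.65839633, -0.55371954],
       [-0.33988365,  0.43713303, -0.83270272]]), 't': array([-0.45345035, -0.24513365,  1.34565206])}
{'mtx': array([[
[... 266 characters left out ...]
 2.15197741e-03, -1.38054845e-01],
       [ 1.38053582e-01, -7.25336459e-04, -9.90424496e-01]]), 't': array([0.00475971, 0.58687191, 1.06824579])}
{'mtx': array([[371.49757282,   0.        , 316.12537889],
       [  0.        , 371.49757282, 240.86921915],
       [  0.        ,   0.        ,   1.        ]]), 'k1': -0.018395405457533293, 'tool_from_camera': array([[-8.02702940e-04,  9.50721539e-01,  3.10045015e-01,
        -7.96843591e-02],
       [ 7.60309008e-05, -3.10045056e-01,  9.50721861e-01,
        -1.41781150e-01],
       [ 9.99999675e-01,  7.86720235e-04,  1.76589863e-04,
         6.22915797e-04],
       [ 0.00000000e+00,  0.00000000e+00,  0.00000000e+00,
         1.00000000e+00]])}
```

View pics/top0.png

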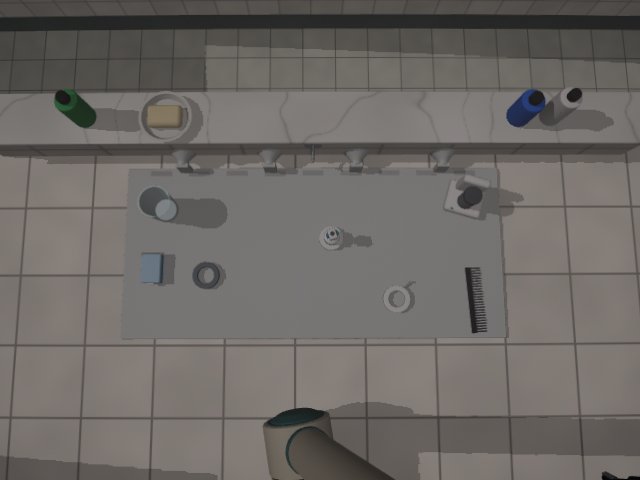

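View pics/scene0.png

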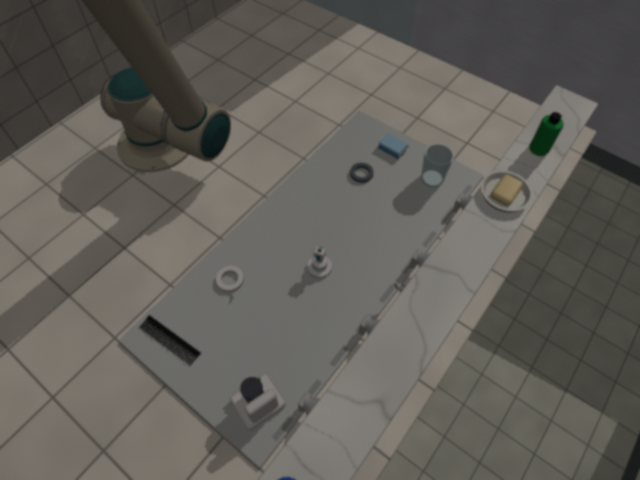

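The top view shows the post near (331,237), the grey collar at (206,275), the white one at (397,299) with its hook up and to the right, the box at (152,268), the cup at (158,205), the dock at (465,197) and the comb at (476,300). I'll enlarge crops around these.

```bash
python3 - <<'E'
from h import *
c=cv2.imread('pics/top0.png')
def cr(x,y,w=30,s=6):
    return cv2.resize(c[y-w:y+w,x-w:x+w],None,fx=s,fy=s,interpolation=cv2.INTER_CUBIC)
a=np.hstack([cr(331,237,22,6),cr(206,275,22,6),cr(400,294,22,6)])
a=cv2.convertScaleAbs(a,alpha=1.4)
cv2.imwrite('pics/crop0.png',a); print(a.shape)
s=cv2.imread('pics/scene0.png')
def cs(x,y,w=30,s_=6): return cv2.resize(s[y-w:y+w,x-w:x+w],None,fx=s_,fy=s_,interpolation=cv2.INTER_CUBIC)
cv2.imwrite('pics/crop1.png',cv2.convertScaleAbs(np.hstack([cs(320,262,22),cs(362,172,22),cs(230,280,22)]),alpha=1.4))
E
```

```text
(264, 792, 3)
```

View pics/crop0.png

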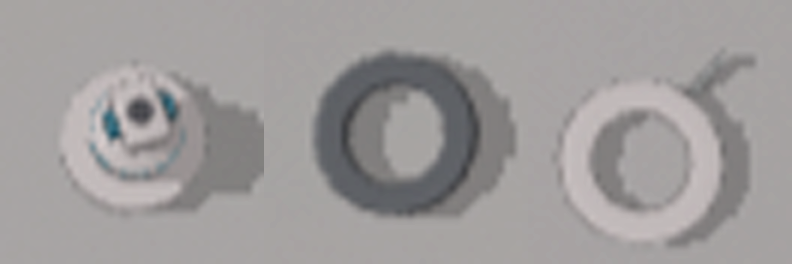

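View pics/crop1.png

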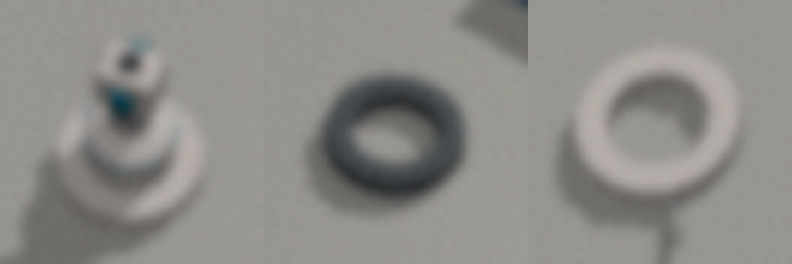

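```bash
cat >> h.py <<'E'
def load(f): return dict(np.load('pics/'+f+'.npz'))
def ray(cal,u,v,pose=None):
    m=cal['mtx']; d=np.array([(u-m[0,2])/m[0,0],(v-m[1,2])/m[1,1]])
    x=d.copy()
    for _ in range(20): x=d/(1+cal['k1']*(x@x))
    c=np.array([x[0],x[1],1.])
    if 'R' in cal: return -cal['R'].T@cal['t'], cal['R'].T@c
    T=cal['tool_from_camera']; Rt=Ro.from_quat(np.roll(pose['ee_rot'],-1)).as_matrix()
    return pose['position']+Rt@T[:3,3], Rt@T[:3,:3]@c
def at(cal,u,v,z,pose=None):
    o,d=ray(cal,u,v,pose); return o+d*(z-o[2])/d[2]
def goto(p,q=None,jaw=None):
    "shift in tool cm from current pose to world point p (TCP)"
    s=get_state(); Rt=Ro.from_quat(np.roll(s['ee_rot'],-1)).as_matrix()
    return Rt.T@(np.array(p)-s['position'])*100
def toolR():
    return Ro.from_quat(np.roll(get_state()['ee_rot'],-1)).as_matrix()
E
python3 - <<'E'
from h import *
t=load('top0.png');s=load('scene0.png')
for n,c,z,T in (('foot',(331.2,238),.02,t),('headtop',(309+139/6,215+110/6),.087,t),('bl',(309+110/6,215+125/6),.076,t),('br',(309+170/6,215+102/6),.076,t),('grey',(206,275),.022,t),('white',(396.7,299),.022,t),('hook',(378+(750-528)/6,272+60/6),.016,t),
 ('foot',(298+131/6,240+158/6),.022,s),('grey',(340+(395-264)/6,150+135/6),.016,s),('white',(208+(658-528)/6,258+120/6),.018,s),('box',(152,268),.035,t),('headtop',(298+130/6,240+60/6),.087,s)):
    print(n,at(T,*c,z).round(4))
print(toolR().round(3))
E
```

```text
foot [ 0.6034 -0.042   0.02  ]
headtop [ 0.6035 -0.0414  0.087 ]
bl [ 0.5997 -0.0313  0.076 ]
br [ 0.6082 -0.0533  0.076 ]
grey [0.5183 0.2444 0.022 ]
white [ 0.4629 -0.1894  0.022 ]
hook [ 0.5017 -0.2334  0.016 ]
foot [ 0.6092 -0.0436  0.022 ]
grey [0.523 0.245 0.016]
white [ 0.4668 -0.1889  0.018 ]
box [0.5334 0.3645 0.035 ]
headtop [ 0.6067 -0.041   0.087 ]
[[-0.962 -0.     0.274]
 [-0.274  0.001 -0.962]
 [-0.    -1.    -0.001]]
```

```bash
python3 -m jog '[0,-57,3,-36.9,0,0,0,0,-57,3,-36.9,0,0,0,0,-57,3,-36.9,0,0,0,0,-57,3,-36.9,0,0,0,0,-57,3,-36.9,0,0,0,0,-57,3,-36.9,0,0,0,0,-57,3,-36.9,0,0,0,0,-57,3,-36.9,0,0,0,0,-57,3,-36.9,0,0,0,0,-57,3,-36.9,0,0,0,0,-57,3,-36.9,0,0,0,0,-57,3,-36.9,0,0,0]' 40
python3 - <<'E'
from h import *
s=get_state();print(s['clock'],s['position'],s['qpos'].round(2));import pickle
snap('wrist','w1.png');pickle.dump(s,open('pics/w1.pk','wb'))
E
```

```text
clock: 1.65
position: [0.6065, -0.0386, 0.2002]
ee_rot: [0.1, -0.1, 0.7, -0.7]
contact_force: [0.0, -0.1, 0.6]
width: 0.0851
1.65 [ 0.60645877 -0.03860884  0.2001733 ] [-0.18  0.34  1.48  0.    1.32  1.11]
```

View pics/w1.png

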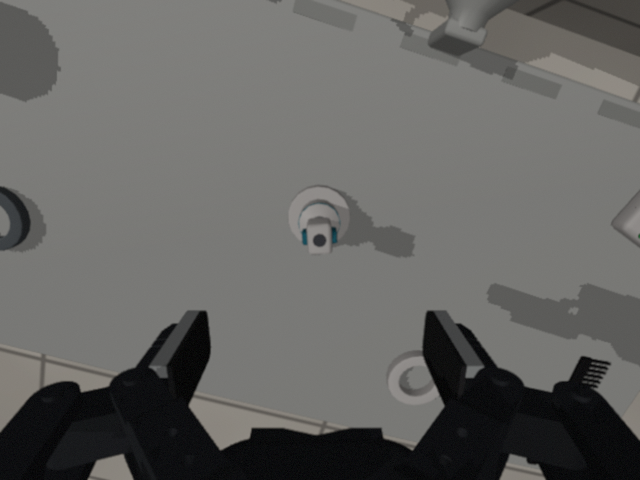

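The post's foot is at about (319,214), the head top at (319,238) with a button either side, and the white collar at about (413,377), partly hidden by the right finger.

```bash
python3 - <<'E'
from h import *
c=cv2.imread('pics/w1.png')
a=cv2.resize(c[175:265,274:364],None,fx=6,fy=6,interpolation=cv2.INTER_CUBIC)
cv2.imwrite('pics/c2.png',cv2.convertScaleAbs(a,alpha=1.3))
E
```

```text
(no output)
```

View pics/c2.png

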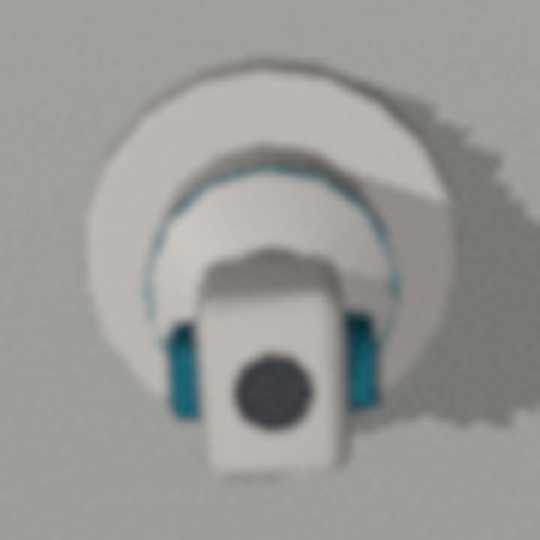

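```bash
python3 - <<'E'
from h import *; import pickle
s=pickle.load(open('pics/w1.pk','rb')); w=load('w1.png')
P=lambda x,y,z: at(w,274+x/6,175+y/6,z,s).round(4)
print('foot',P(270,241,.022),'top',P(276,384,.087),'stud',P(274,392,.087))
l,r=P(184,372,.078),P(364,365,.078);d=l-r
print('btn',l,r,np.degrees(np.arctan2(d[1],d[0])),np.linalg.norm(d))
print('foot edges',P(88,245,.02),P(453,245,.02),P(268,62,.02))
T1,T2=P(200,300,.087),P(212,470,.087); print('xaxis',np.degrees(np.arctan2(*(T1-T2)[[1,0]])))
T1,T2=P(345,290,.087),P(350,465,.087); print('xaxis',np.degrees(np.arctan2(*(T1-T2)[[1,0]])))
print('white',at(w,413,377,.022,s), 'jaw',np.degrees(np.arctan2(*toolR()[[1,0],2])))
# pad tips at z=±42.5
for u,v in ((208,312),(425,312)):
    m=w['mtx'];c=np.array([(u-m[0,2])/m[0,0],(v-m[1,2])/m[1,1],1]);T=w['tool_from_camera'];d=T[:3,:3]@c
    k=.0425*np.sign(d[2])/d[2]-0; print('tip in tool',T[:3,3]+k*d)
E
```

```text
foot [ 0.6066 -0.0417  0.022 ] top [ 0.6054 -0.0424  0.087 ] stud [ 0.6044 -0.0424  0.087 ]
btn [ 0.601  -0.0319  0.078 ] [ 0.6081 -0.053   0.078 ] 108.59772048591512 0.022262524564837655
foot edges [ 0.598 -0.016  0.02 ] [ 0.6132 -0.0681  0.02  ] [ 0.6317 -0.034   0.02  ]
xaxis 19.617879408118284
xaxis 18.517152180454516
white [ 0.46893887 -0.18331331  0.022     ] jaw -73.90193658350942
tip in tool [-0.00771191 -0.0114794  -0.04187715]
tip in tool [-0.0084357  -0.01266057  0.04312285]
```

```bash
python3 -m jog '[0,0.5,5,-29.6,0,0,0,0,0.5,5,-29.6,0,0,0,0,0.5,5,-29.6,0,0,0,0,0.5,5,-29.6,0,0,0,0,0.5,5,-29.6,0,0,0,0,0.5,5,-29.6,0,0,0,0,0.5,5,-29.6,0,0,0]' 40
python3 - <<'E'
from h import *
s=get_state();print(s['clock'],s['position'],s['qpos'].round(2));import pickle
snap('wrist','w2.png');pickle.dump(s,open('pics/w2.pk','wb'))
E
```

```text
clock: 2.58
position: [0.5187, 0.24, 0.1515]
ee_rot: [-0.098, 0.098, -0.7, 0.701]
contact_force: [1.2, -0.7, 0.4]
width: 0.0853
2.575 [0.51872157 0.23996665 0.1514601 ] [ 0.31  0.33  1.64 -0.    1.18  1.61]
```

View pics/w2.png

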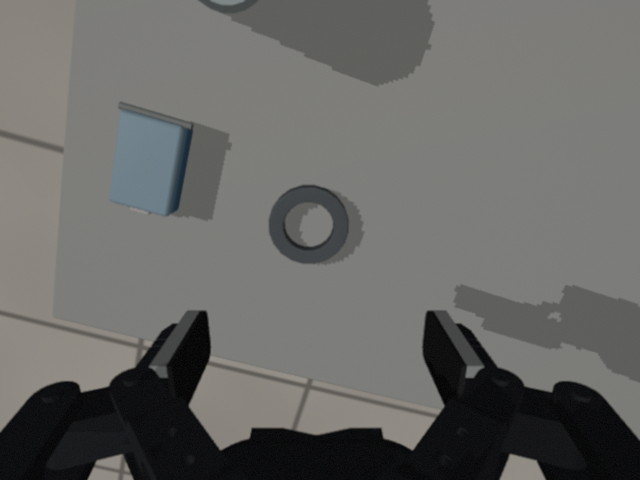

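The grey collar's outline spans x 269–349 and y 185–265, so its centre is at about (309,224.5). The box is well to its left.

```bash
python3 - <<'E'
from h import *; import pickle
s=pickle.load(open('pics/w2.pk','rb')); w=load('w2.png')
p=at(w,309,225.5,.022,s); print(p, [at(w,*q,.022,s).round(4) for q in ((269,225),(349,225),(309,186),(309,264))])
print(goto([p[0],p[1],.009]))
E
```

```text
[0.5208064  0.24530771 0.022     ] [array([0.5129, 0.2746, 0.022 ]), array([0.5295, 0.2163, 0.022 ]), array([0.5498, 0.2534, 0.022 ]), array([0.4906, 0.2369, 0.022 ])]
[-0.31164328 14.25798524 -0.51140919]
```

```bash
python3 -m jog '[0,-0.3,8,-0.5,0,0,0,0,-0.3,8,-0.5,0,0,0,0,-0.3,8,-0.5,0,0,0]' 40
python3 - <<'E'
from h import *
print(get_state()['position'],goto([.5208,.2453,.009]))
E
```

```text
clock: 3.0
position: [0.5198, 0.245, 0.07]
ee_rot: [-0.096, 0.098, -0.7, 0.701]
contact_force: [0.9, -0.3, 0.3]
width: 0.0852
[0.51982593 0.24496218 0.07000287] [-0.12321479  6.09990597 -0.01006405]
```

```bash
python3 -m jog '[0,-0.1,5,0,0,0,0,0,-0.1,6.1,0,0,0,0,0,-0.1,6.1,0,0,0,0,110,-0.1,6.1,0,0,0,0,110,-0.1,6.1,0,0,0,0,110,-0.1,6.1,0,0,0,0,110,-0.1,6.1,0,0,0,0]' 40
python3 - <<'E'
from h import *
print(get_state()['position'],get_state()['width']); snap('wrist','w3.png')
E
```

```text
clock: 3.88
position: [0.5226, 0.2477, 0.0129]
ee_rot: [0.1, -0.097, 0.7, -0.7]
contact_force: [-1.5, -1.5, 8.1]
width: 0.0594
[0.52257975 0.2477418  0.0129363 ] 0.05943181693413505
```

View pics/w3.png

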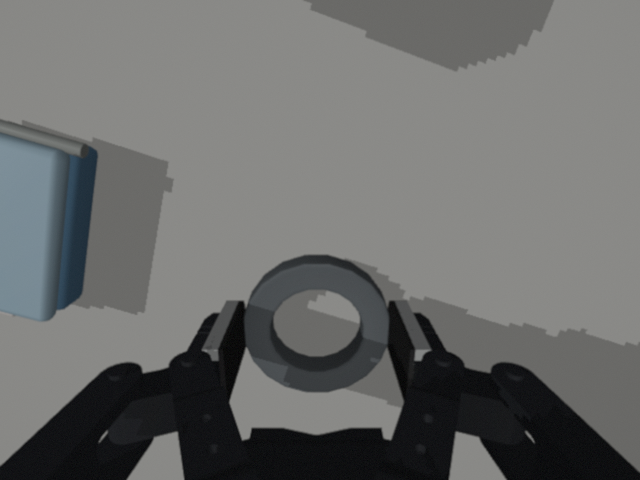

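The collar sits between the pads, which meet its edges at (246,322) and (389,322). I'll lift it and check.

```bash
python3 -m jog '[120,0,-1,0,0,0,0,120,0,-3,0,0,0,0,120,0,-8,0,0,0,0,120,0,-8,0,0,0,0]' 40
python3 - <<'E'
from h import *
print(get_state()['position'],get_state()['width']); snap('wrist','w4.png')
E
```

```text
clock: 4.42
position: [0.5245, 0.2486, 0.0953]
ee_rot: [0.102, -0.094, 0.701, -0.7]
contact_force: [0.3, 0.3, -0.4]
width: 0.0589
[0.52449209 0.24863587 0.0952893 ] 0.05890498024610475
```

View pics/w4.png

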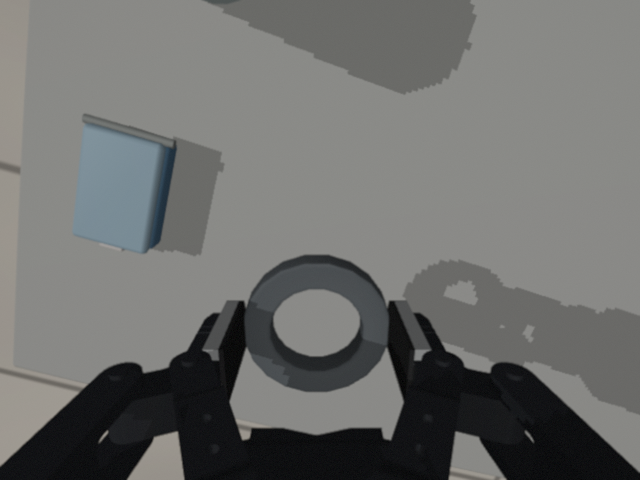

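```bash
cat >> h.py <<'E'
def tool_at(w,u,v,y):
    m=w['mtx'];d=np.array([(u-m[0,2])/m[0,0],(v-m[1,2])/m[1,1]]);x=d.copy()
    for _ in range(20): x=d/(1+w['k1']*(x@x))
    T=w['tool_from_camera'];d=T[:3,:3]@np.array([x[0],x[1],1]); return T[:3,3]+d*(y-T[1,3])/d[1]
def proj_tool(w,P):
    T=np.linalg.inv(w['tool_from_camera']);c=P@T[:3,:3].T+T[:3,3];x=c[:,:2]/c[:,2:];x=x*(1+w['k1']*(x**2).sum(1))[:,None]
    return x*w['mtx'][0,0]+w['mtx'][:2,2]
E
python3 - <<'E'
from h import *
w=load('w4.png')
c=cv2.imread('pics/w4.png')
for y in (-.009,-.012): print([tool_at(w,*q,y).round(4) for q in ((246,322),(389,322),(317.5,263),(317.5,391),(273,322),(361,322))])
a=cv2.resize(c[245:400,225:410],None,fx=4,fy=4,interpolation=cv2.INTER_CUBIC)
cv2.imwrite('pics/c4.png',cv2.convertScaleAbs(a,alpha=2))
E
```

```text
[array([-0.0018, -0.009 , -0.0278]), array([-0.0018, -0.009 ,  0.0302]), array([-0.0274, -0.009 ,  0.0012]), array([ 0.0322, -0.009 ,  0.0013]), array([-0.0018, -0.009 , -0.0168]), array([-0.0018, -0.009 ,  0.0189])]
[array([-0.0035, -0.012 , -0.0271]), array([-0.0036, -0.012 ,  0.0296]), array([-0.0286, -0.012 ,  0.0012]), array([ 0.0297, -0.012 ,  0.0013]), array([-0.0035, -0.012 , -0.0164]), array([-0.0036, -0.012 ,  0.0184])]
```

View pics/c4.png

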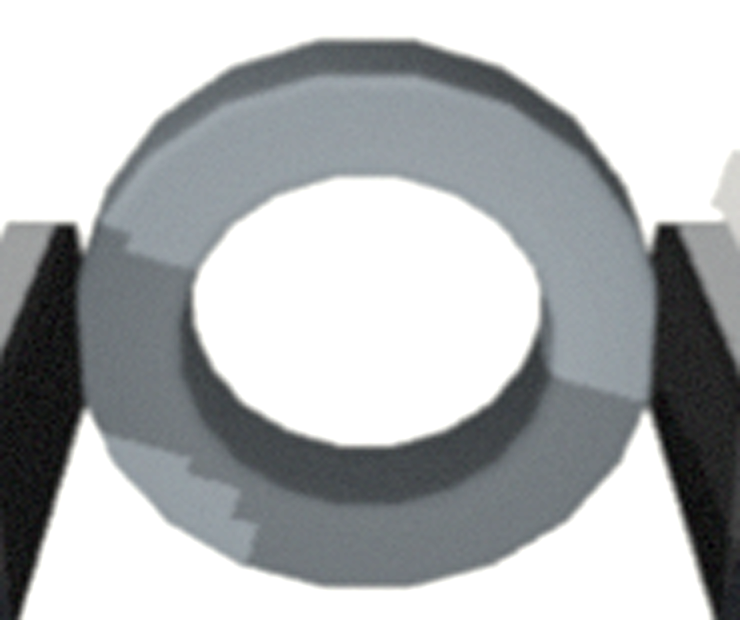

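```bash
cat >> h.py <<'E'
from scipy.optimize import least_squares
def ringfit(w,sets,off,sc,tilt=True):
    "sets: list of (radius, dz(0 top,.012 bottom), pts crop)"
    th=np.linspace(0,2*np.pi,721)
    def res(p):
        R=Ro.from_euler('xz',[p[3],p[4]]).as_matrix() if tilt else np.eye(3); o=[]
        for r,dy,pts in sets:
            C=np.c_[r*np.cos(th),0*th+dy,r*np.sin(th)]@R.T+p[:3]
            q=proj_tool(w,C)
            for u in pts:
                u=np.array(u)/sc+off; d=q-u; i=(d**2).sum(1).argmin()
                n=q[(i+1)%720]-q[i-1]; n=np.array([-n[1],n[0]])/np.linalg.norm(n); o.append(d[i]@n)
        return np.array(o)
    s=least_squares(res,[0,-.01,0,0,0],loss='soft_l1'); return s.x,res(s.x)
E
python3 - <<'E'
from h import *
w=load('w4.png')
sets=[(.031,0,[(78,300),(656,300),(380,75),(230,105),(380,587),(560,526),(165,520),(500,105)]),
(.019,0,[(368,502),(183,320),(550,350)]),(.019,.012,[(368,447),(450,430),(280,430)]),(.031,.012,[(368,40),(160,120),(575,120)])]
for t in (True,False):
    x,r=ringfit(w,sets,np.array([225,245]),4,t); print(x[:3].round(4),np.degrees(x[3:]).round(1),r.round(2))
print(toolR().round(4))
E
```

```text
[ 0.0063 -0.0038  0.0009] [ 0.3 -2.1] [ 0.15 -0.07  0.02  0.09  2.16  0.97  0.59  0.28  0.48 -1.66 -1.21 -1.33
 -1.82 -2.33  0.61 -0.6  -0.91]
[ 0.0058 -0.0049  0.0009] [0. 0.] [ 0.7   0.52 -0.84 -0.58  1.26  0.57  0.48 -0.23  0.17 -1.43 -0.82 -2.47
 -2.83 -3.13  0.9   0.09 -0.25]
[[-9.616e-01  5.500e-03  2.744e-01]
 [-2.744e-01  1.800e-03 -9.616e-01]
 [-5.800e-03 -1.000e+00 -2.000e-04]]
```

```bash
python3 -m jog '[120,0,-2.5,1,0,0,0,120,-0.2,-2.5,30,0,0,0,120,-0.2,-2.5,30,0,0,0,120,-0.2,-2.5,30,0,0,0,120,-0.2,-2.5,30,0,0,0,120,-0.2,-2.5,30,0,0,0,120,-0.2,-2.5,30,0,0,0,120,-0.2,-2.5,30,0,0,0,120,-0.2,-2.5,30,0,0,0,120,-0.2,-2.5,30,0,0,0]' 40
python3 - <<'E'
from h import *
import pickle
s=get_state();print(s['position'],s['qd'].round(3)); snap('wrist','w5.png');pickle.dump(s,open('pics/w5.pk','wb')); s=get_state();print(s['position'],s['qd'].round(3))
snap('top','t5.png');snap('scene','s5.png')
s=get_state();print(s['position'],s['width'],toolR())
E
```

```text
clock: 5.72
position: [0.605, -0.0393, 0.1153]
ee_rot: [0.098, -0.099, 0.7, -0.7]
contact_force: [0.6, -0.2, -0.7]
width: 0.0591
[ 0.60497637 -0.03933877  0.11529232] [-0.004 -0.001 -0.002 -0.002  0.    -0.001]
[ 0.60508316 -0.03949028  0.11537163] [-0.005  0.001 -0.004 -0.001 -0.001  0.   ]
[ 0.60525117 -0.03987194  0.11540966] 0.05895632291716619 [[-9.61366984e-01  1.40407048e-04  2.75269873e-01]
 [-2.75269883e-01 -6.28687417e-05 -9.61366989e-01]
 [-1.17676830e-04 -9.99999988e-01  9.90897642e-05]]
```

View pics/w5.png

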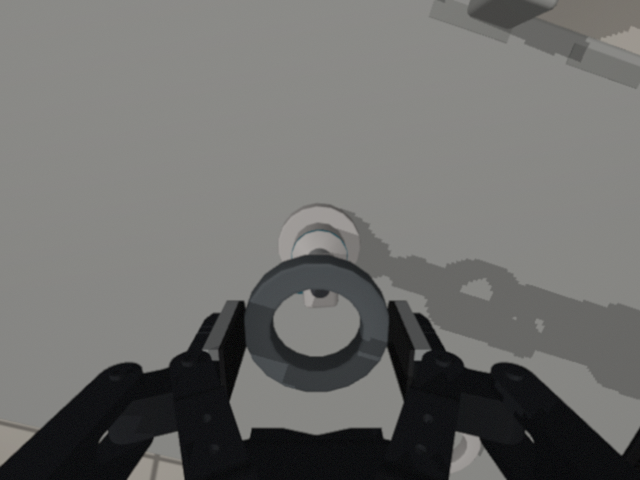

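The collar is above the post. The head top shows through the bore at about (320,291), so next I'll check the alignment in the fixed cameras.

```bash
python3 - <<'E'
from h import *
c=cv2.imread('pics/t5.png');s=cv2.imread('pics/s5.png')
f=lambda c,x,y:cv2.resize(c[y-30:y+30,x-30:x+30],None,fx=6.5,fy=6.5,interpolation=cv2.INTER_CUBIC)
cv2.imwrite('pics/c5.png',cv2.convertScaleAbs(np.hstack([f(c,331,237),f(s,320,255)]),alpha=1.6))
E
```

```text
(no output)
```

View pics/c5.png

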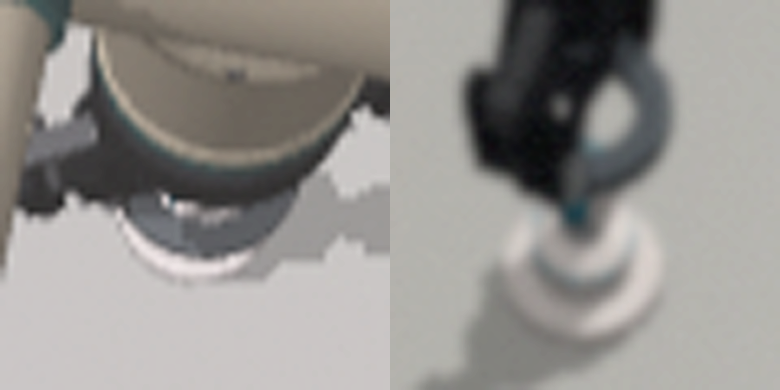

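```bash
python3 - <<'E'
from h import *
w=load('w4.png')
out=[(78,300),(656,300),(380,75),(230,105),(380,587),(560,526),(165,520),(500,105)]
inn=[(368,502),(183,320),(550,350)]; inb=[(368,447),(450,430),(280,430)]; oub=[(368,40),(160,120),(575,120)]
off=np.array([225,245])
th=np.linspace(0,2*np.pi,721)
def res(p,y,use):
    o=[]
    for k,(r,dy,pts) in enumerate([(p[2],0,out),(p[3],0,inn),(p[3],.012,inb),(p[2],.012,oub)]):
        if k not in use: continue
        q=proj_tool(w,np.c_[r*np.cos(th)+p[0],0*th+dy+y,r*np.sin(th)+p[1]])
        for u in pts:
            d=q-(np.array(u)/4+off); i=(d**2).sum(1).argmin(); n=q[(i+1)%720]-q[i-1]; n=np.array([-n[1],n[0]])/np.linalg.norm(n); o.append(d[i]@n)
    return np.array(o)
for use in ((0,1,2,3),(0,3),(0,),(1,2)):
  for y in (-.003,-.006,-.009,-.012):
    s=least_squares(res,[0,0,.031,.019],args=(y,use)); print(use,y,s.x.round(4),(s.fun**2).mean()**.5)
E
```

```text
(0, 1, 2, 3) -0.003 [0.0069 0.0009 0.0313 0.0201] 0.8349316082448012
(0, 1, 2, 3) -0.006 [0.005  0.0009 0.0306 0.0197] 0.93021331434402
(0, 1, 2, 3) -0.009 [0.0032 0.0009 0.0299 0.0194] 1.0315010498709534
(0, 1, 2, 3) -0.012 [0.0014 0.0009 0.0293 0.019 ] 1.1387334932717688
(0, 3) -0.003 [0.0067 0.0009 0.0312 0.019 ] 0.43251155811187864
(0, 3) -0.006 [0.0049 0.0009 0.0306 0.019 ] 0.4738731261304709
(0, 3) -0.009 [0.003  0.0009 0.0299 0.019 ] 0.5216031859300422
(0, 3) -0.012 [0.0012 0.0009 0.0292 0.019 ] 0.5751400829077034
(0,) -0.003 [0.0066 0.0009 0.0313 0.019 ] 0.3160279912936737
(0,) -0.006 [0.0048 0.0009 0.0306 0.019 ] 0.31602799129389036
(0,) -0.009 [0.0029 0.0009 0.0299 0.019 ] 0.31602799133740195
(0,) -0.012 [0.001  0.0009 0.0292 0.019 ] 0.3160279913211156
(1, 2) -0.003 [0.0075 0.0007 0.031  0.0198] 1.0426790760399627
(1, 2) -0.006 [0.0057 0.0007 0.031  0.0194] 1.162486897704588
(1, 2) -0.009 [0.0039 0.0007 0.031  0.019 ] 1.287927688306212
(1, 2) -0.012 [0.0022 0.0007 0.031  0.0186] 1.4192966150413227
```

```bash
python3 - <<'E'
from h import *
import pickle
c=cv2.imread('pics/w5.png')
a=cv2.resize(c[195:325,255:385],None,fx=4.5,fy=4.5,interpolation=cv2.INTER_CUBIC)
cv2.imwrite('pics/c6.png',cv2.convertScaleAbs(a,alpha=1.5))
E
```

```text
(no output)
```

View pics/c6.png

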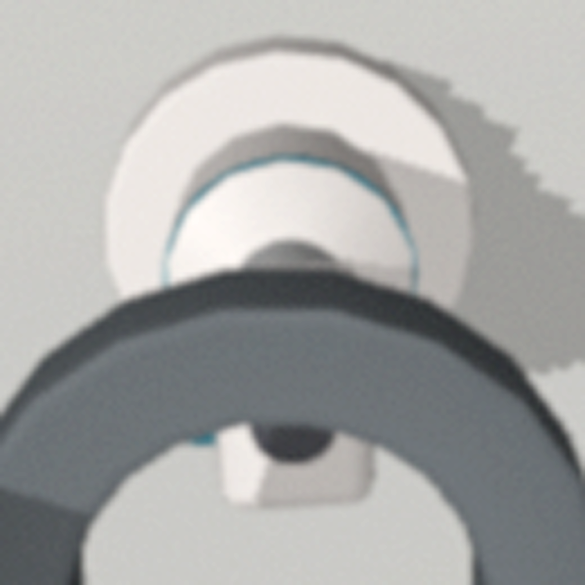

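```bash
python3 - <<'E'
from h import *
import pickle
s=pickle.load(open('pics/w5.pk','rb'));w=load('w5.png')
P=lambda x,y,z: at(w,255+x/4.5,195+y/4.5,z,s)
th=np.linspace(0,2*np.pi,721)
R=Ro.from_quat(np.roll(s['ee_rot'],-1)).as_matrix()
def f(p):
    o=[]
    for r,z,pts in ((.028,.022,[(105,215),(470,215),(288,52),(130,135)]),(.028,.010,[(288,38),(180,75)]),(.0173,.042,[(165,268),(418,268),(288,156),(220,180)])):
        q=proj_tool(w,(np.c_[r*np.cos(th)+p[0],r*np.sin(th)+p[1],0*th+z+p[2]]-s['position'])@R)
        for u in pts:
            d=q-(np.array(u)/4.5+[255,195]);i=(d**2).sum(1).argmin();n=q[(i+1)%720]-q[i-1];n=np.array([-n[1],n[0]])/np.linalg.norm(n);o.append(d[i]@n)
    return np.array(o)
r=least_squares(f,[.606,-.042,0]);print(r.x,r.fun.round(2))
r=least_squares(lambda p:f([*p,0]),[.606,-.042]);print(r.x,r.fun.round(2))
print('head -x edge',P(297,507,.087),P(220,480,.087),P(375,470,.087))
E
```

```text
[ 0.6028777  -0.04283005 -0.00591339] [-0.12  0.56  0.05 -0.45  0.79  0.84 -0.58 -1.2  -0.91 -0.16]
[ 0.60420554 -0.0424411 ] [ 0.74  1.55  0.11  0.    0.94  1.12 -0.05 -0.51 -1.49 -0.57]
head -x edge [ 0.59455959 -0.04562959  0.087     ] [ 0.59542806 -0.03630225  0.087     ] [ 0.60147843 -0.05277914  0.087     ]
```

```bash
python3 -m jog '[120,-0.3,0,0.2,0,0,0,120,-0.3,2,0.2,0,0,0,120,-0.3,4,0.2,0,0,0,120,-0.3,6,0.2,0,0,0,120,-0.3,6,0.2,0,0,0,120,-0.3,6,0.2,0,0,0]' 40
python3 - <<'E'
from h import *
import pickle
s=get_state();print(s['position'],s['contact_force']); im=snap('wrist','w6.png');pickle.dump(s,open('pics/w6.pk','wb'))
a=cv2.resize(im['color'][220:400,225:410],None,fx=3.2,fy=3.2,interpolation=cv2.INTER_CUBIC)
cv2.imwrite('pics/c7.png',cv2.convertScaleAbs(a,alpha=1.5))
E
```

```text
clock: 6.62
position: [0.6095, -0.0418, 0.0559]
ee_rot: [-0.098, 0.097, -0.7, 0.7]
contact_force: [-0.2, 0.8, 0.1]
width: 0.0589
[ 0.60946896 -0.04183423  0.05594182] [-0.23411703  0.76246288  0.06633964]
```

View pics/c7.png

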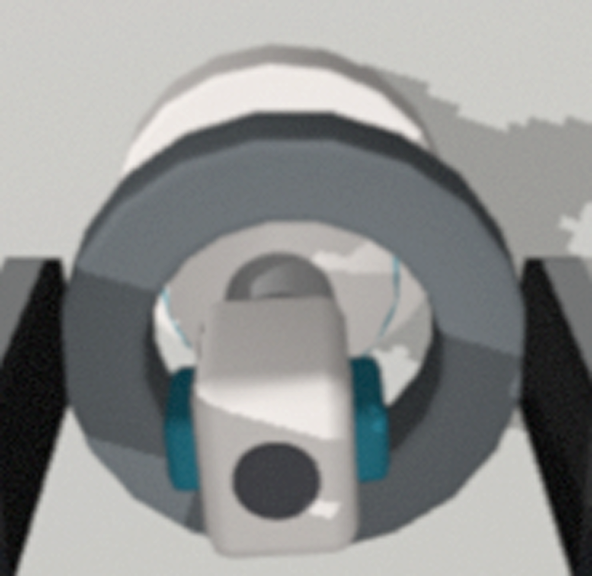

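```bash
cat >> h.py <<'E'
def fitpost(w,groups,off,sc,free=True):
    "groups: (r, height above seat, pts). returns post axis in tool x,z and tool y of seat"
    th=np.linspace(0,2*np.pi,721)
    def f(p):
        o=[]
        for r,z,pts in groups:
            q=proj_tool(w,np.c_[r*np.cos(th)+p[0],0*th+p[2]-z,r*np.sin(th)+p[1]])
            for u in pts:
                d=q-(np.array(u)/sc+off);i=(d**2).sum(1).argmin();n=q[(i+1)%720]-q[i-1];n=np.array([-n[1],n[0]])/np.linalg.norm(n);o.append(d[i]@n)
        return np.array(o)
    r=least_squares(f,[0,0,.03],loss='soft_l1');return r.x,f(r.x)
E
python3 - <<'E'
from h import *
w=load('w6.png');off=np.array([225,220])
post=[(.028,0,[(128,165),(278,65),(425,140),(180,105)]),(.028,-.012,[(278,45),(180,83)]),(.0173,.020,[(166,310),(180,337),(398,265),(394,310)])]
print(fitpost(w,post,off,3.2))
ring=[(.031,0,[(65,320),(524,320),(290,137),(180,165),(390,155)]),(.031,-.012,[(290,112),(150,165)]),(.019,0,[(290,219),(147,340),(442,340)]),(.019,-.012,[(157,320),(432,320)])]
print(fitpost(w,ring,off,3.2))
E
```

```text
(array([ 0.00664871, -0.00068562,  0.03586705]), array([ 0.63332811, -1.32881564,  0.28997049,  1.09329046, -0.5747762 ,
        0.40739313, -0.92266187, -0.18405891, -0.56188028,  0.58595738]))
(array([ 0.00568692,  0.00122843, -0.00386161]), array([ 0.4955888 ,  1.29056077, -0.49766298, -0.12654755, -0.22791947,
        1.96488637,  2.39243692, -2.25706598, -1.89830403, -1.11457938,
       -1.78359077, -1.18934882]))
```

```bash
python3 -m jog '[120,0.08,0,-0.18,0,0,0,120,0.08,0.4,-0.18,0,0,0,120,0.08,0.7,-0.18,0,0,0,120,0.08,0.7,-0.18,0,0,0]' 40
python3 - <<'E'
from h import *
import pickle
s=get_state();print(s['position'],s['contact_force']); im=snap('wrist','w7.png')
a=cv2.resize(im['color'][220:400,225:410],None,fx=3.2,fy=3.2,interpolation=cv2.INTER_CUBIC)
cv2.imwrite('pics/c8.png',cv2.convertScaleAbs(a,alpha=1.7))
print(get_state()['position'])
E
```

```text
clock: 7.18
position: [0.6072, -0.0401, 0.0479]
ee_rot: [0.098, -0.098, 0.7, -0.7]
contact_force: [-0.6, 0.3, 0.3]
width: 0.0592
[ 0.60720569 -0.04012256  0.04790113] [-0.59403139  0.32801278  0.28960578]
[ 0.60733121 -0.04017626  0.04804133]
```

View pics/c8.png

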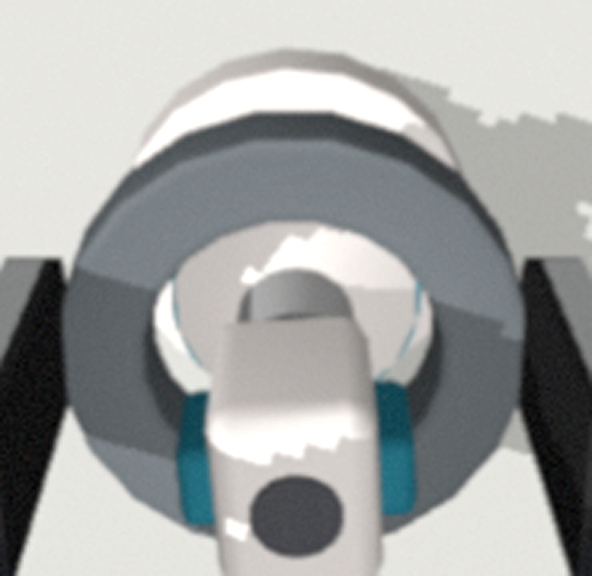

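```bash
python3 - <<'E'
from h import *
w=load('w7.png');off=np.array([225,220])
post=[(.028,0,[(138,162),(295,70),(453,165),(205,98)]),(.028,-.012,[(295,50),(190,90)]),(.0173,.020,[(174,305),(183,335),(420,285),(403,350)])]
print(fitpost(w,post,off,3.2))
ring=[(.031,0,[(65,320),(524,320),(290,137),(180,165),(390,155)]),(.031,-.012,[(290,112),(150,165)]),(.019,0,[(290,219),(147,340),(442,340)]),(.019,-.012,[(157,320),(432,320)])]
print(fitpost(w,ring,off,3.2)[0])
E
```

```text
(array([0.00522824, 0.00143416, 0.02941392]), array([-0.22424687, -1.12060432,  0.75001528,  0.32058177, -0.03791111,
        1.17409594, -0.66824853,  0.10081696, -1.03817088,  0.16609043]))
[ 0.00568556  0.00122939 -0.00386233]
```

```bash
python3 -m jog '[120,0,0.4,0,0,0,0,120,0,0.8,0,0,0,0,120,0,1.2,0,0,0,0,120,0,1.2,0,0,0,0]' 40
python3 - <<'E'
from h import *
import pickle
s=get_state();print(s['position'],s['contact_force']); im=snap('wrist','w8.png')
a=cv2.resize(im['color'][220:400,225:410],None,fx=3.2,fy=3.2,interpolation=cv2.INTER_CUBIC)
cv2.imwrite('pics/c9.png',cv2.convertScaleAbs(a,alpha=1.7))
print(get_state()['position'])
E
```

```text
clock: 7.72
position: [0.6071, -0.0401, 0.0357]
ee_rot: [0.098, -0.098, 0.7, -0.7]
contact_force: [-0.6, 1.2, 0.0]
width: 0.0589
[ 0.60714124 -0.04013681  0.03574108] [-0.59985656  1.16924485  0.04898918]
[ 0.60735463 -0.04016653  0.03599688]
```

View pics/c9.png

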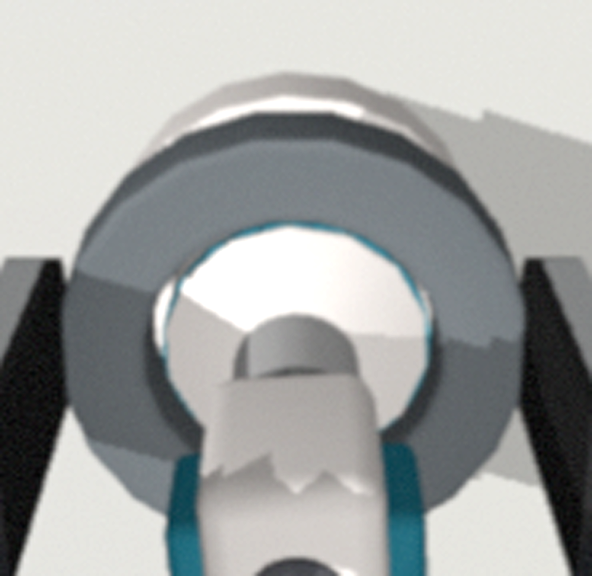

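Threaded: the spigot's teal line sits inside the bore all round, and no force is felt. I'll lower it to the seat.

```bash
python3 -m jog '[120,0,0.3,0,0,0,0,120,0,0.6,0,0,0,0,120,0,0.8,0,0,0,0,120,0,0.9,0,0,0,0,120,0,0.9,0,0,0,0]' 40
python3 - <<'E'
from h import *
s=get_state();print(s['position'],s['contact_force']); im=snap('wrist','w9.png')
a=cv2.resize(im['color'][220:400,225:410],None,fx=3.2,fy=3.2,interpolation=cv2.INTER_CUBIC)
cv2.imwrite('pics/c10.png',cv2.convertScaleAbs(a,alpha=1.7))
E
```

```text
clock: 8.4
position: [0.6075, -0.0402, 0.0272]
ee_rot: [-0.098, 0.098, -0.7, 0.7]
contact_force: [0.2, -0.1, -0.2]
width: 0.0589
[ 0.60745076 -0.040194    0.02720787] [ 0.22144295 -0.06283207 -0.23736439]
```

View pics/c10.png

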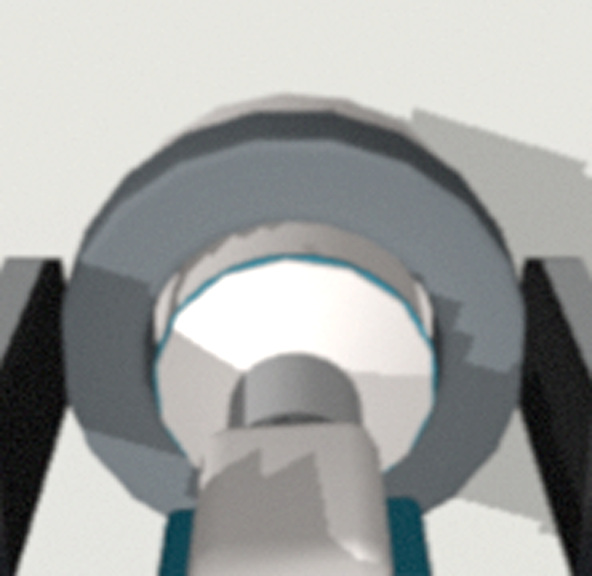

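```bash
python3 -m jog '[120,0,0.2,0,0,0,0,120,0,0.4,0,0,0,0,120,0,0.4,0,0,0,0]' 40;  python3 -m jog '[120,0,0.1,0,0,0,0,120,0,0.2,0,0,0,0,120,0,0.2,0,0,0,0]' 40
```

```text
clock: 8.82
position: [0.6077, -0.0402, 0.0249]
ee_rot: [-0.098, 0.098, -0.7, 0.7]
contact_force: [-1.8, 0.5, 9.5]
width: 0.059
clock: 9.2
position: [0.6078, -0.0402, 0.0248]
ee_rot: [-0.099, 0.097, -0.7, 0.701]
contact_force: [-4.5, 0.3, 20.3]
width: 0.0588
```

Contact came at TCP z 0.0249, which is the predicted seat height. I'll release, back off and look.

```bash
python3 -m jog '[120,0,-0.3,0,0,0,0,0,0,-0.3,0,0,0,0,0,0,-0.3,0,0,0,0,0,0,-0.3,0,0,0,0,0,0,-6,0,0,0,0,0,0,-12,0,0,0,0,0,0,-12,0,0,0,0,0,0,-12,0,0,0,0]' 40
python3 - <<'E'
from h import *
import pickle
s=get_state();print(s['clock'],s['position'],s['contact_force']); im=snap('wrist','w10.png');pickle.dump(s,open('pics/w10.pk','wb'))
E
```

```text
clock: 10.2
position: [0.6069, -0.0401, 0.1408]
ee_rot: [0.098, -0.098, 0.7, -0.7]
contact_force: [-1.0, 1.0, 0.2]
width: 0.0854
10.2 [ 0.60691755 -0.04007666  0.14075982] [-0.99297823  0.97493051  0.18588104]
```

View pics/w10.png

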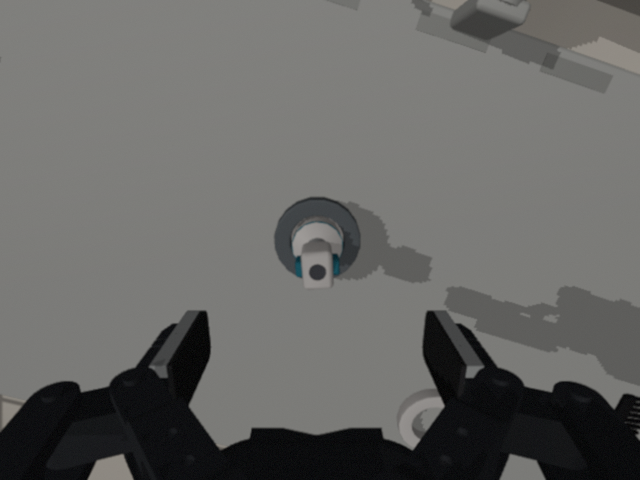

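Grey lies flat on the foot, concentric with the post at (317,238). I'll move to the white collar, turning the jaws to clear its hook.

```bash
python3 -m jog '[0,17.6,-1,10.5,0,8,0,0,17.6,-1,10.5,0,8,0,0,17.6,-1,10.5,0,8,0,0,17.6,-1,10.5,0,8,0,0,17.6,-1,10.5,0,8,0,0,17.6,-1,10.5,0,8,0,0,17.6,-1,10.5,0,8,0,0,17.6,-1,10.5,0,8,0,0,17.6,-1,10.5,0,8,0]' 40
python3 - <<'E'
from h import *
import pickle
s=get_state();print(s['clock'],s['position'],s['qpos'].round(2)); im=snap('wrist','w11.png');pickle.dump(s,open('pics/w11.pk','wb'))
R=toolR();print(np.degrees(np.arctan2(R[1,2],R[0,2])))
E
```

```text
clock: 11.38
position: [0.4669, -0.1892, 0.1508]
ee_rot: [-0.288, 0.287, 0.646, -0.646]
contact_force: [-0.4, -0.0, 0.2]
width: 0.0851
11.375 [ 0.46686663 -0.18917665  0.15078749] [-0.52  0.23  1.78 -0.    1.13  1.89]
-138.0052982203158
```

View pics/w11.png

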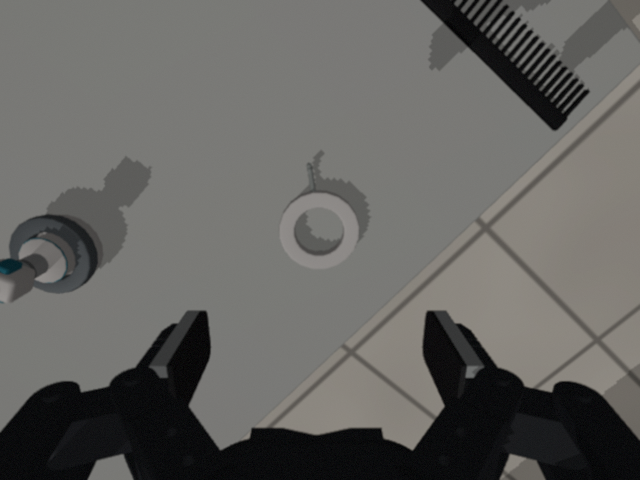

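White's centre is at (319.5,230.5) with its hook pointing up to (310,163), so the jaw axis is well clear of the hook.

```bash
python3 - <<'E'
from h import *; import pickle
s=pickle.load(open('pics/w11.pk','rb')); w=load('w11.png')
p=at(w,319.5,230.5,.022,s); print(p,goto([p[0],p[1],.0129]))
E
```

```text
[ 0.46482227 -0.19110354  0.022     ] [-4.07160175e-03  1.38071056e+01  2.81131279e-01]
```

```bash
python3 -m jog '[0,0.1,5,0.28,0,0,0,0,0.1,10,0.28,0,0,0,0,0.1,13.8,0.28,0,0,0,0,0.1,13.8,0.28,0,0,0,120,0.1,13.8,0.28,0,0,0,120,0.1,13.8,0.28,0,0,0,120,0.1,13.8,0.28,0,0,0,120,0.1,13.8,0.28,0,0,0]' 40
python3 - <<'E'
from h import *
print(get_state()['position'],get_state()['contact_force']); snap('wrist','w12.png')
E
```

```text
clock: 12.42
position: [0.4657, -0.1914, 0.016]
ee_rot: [0.286, -0.29, -0.646, 0.646]
contact_force: [-1.9, 0.9, 6.5]
width: 0.0577
[ 0.46574848 -0.19138603  0.01603765] [-1.94698359  0.86828078  6.45927797]
```

View pics/w12.png

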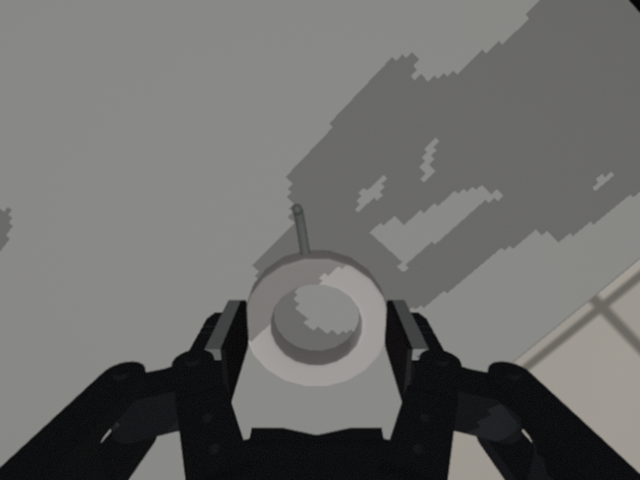

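```bash
python3 -m jog '[120,0,-1,0,0,0,0,120,0,-4,0,0,0,0,120,0,-9.5,0,0,0,0,120,0,-9.5,0,0,0,0,120,0,-9.5,0,0,0,0]' 40
python3 - <<'E'
from h import *
print(get_state()['position'],get_state()['width']); im=snap('wrist','w13.png')
a=cv2.resize(im['color'][190:400,215:420],None,fx=2.85,fy=2.85,interpolation=cv2.INTER_CUBIC)
cv2.imwrite('pics/c13.png',cv2.convertScaleAbs(a,alpha=1.2))
E
```

```text
clock: 13.1
position: [0.4642, -0.1905, 0.1091]
ee_rot: [0.288, -0.289, -0.646, 0.646]
contact_force: [-0.8, -0.4, -0.6]
width: 0.0573
[ 0.46422856 -0.19049022  0.1090874 ] 0.05733232217038916
```

View pics/c13.png

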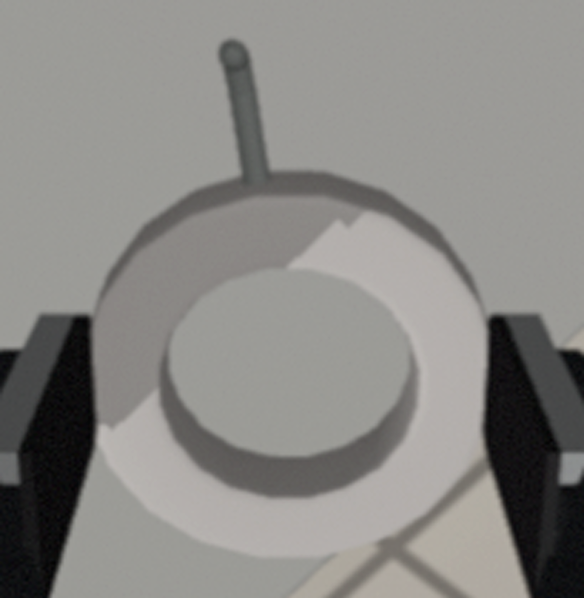

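```bash
python3 - <<'E'
from h import *
w=load('w13.png');off=np.array([215,190])
ring=[(.031,0,[(93,365),(488,365),(285,194),(180,220),(385,215)]),(.031,-.012,[(285,171),(170,210)]),(.019,0,[(285,266),(159,380),(419,380)]),(.019,-.012,[(168,360),(410,360)])]
print(fitpost(w,ring,off,2.85))
E
```

```text
(array([0.00475425, 0.00054674, 0.0005997 ]), array([ 1.9475998 ,  1.76201752, -0.21418562, -0.98709049, -0.0569118 ,
        1.38702613,  1.33023828, -1.73452484, -2.41626597, -1.55889638,
       -2.64194566, -1.88039936]))
```

```bash
python3 -m jog '[120,1.4,-0.8,-20.4,0,0,0,120,1.4,-0.8,-20.4,0,0,0,120,1.4,-0.8,-20.4,0,0,0,120,1.4,-0.8,-20.4,0,0,0,120,1.4,-0.8,-20.4,0,0,0,120,1.4,-0.8,-20.4,0,0,0,120,1.4,-0.8,-20.4,0,0,0,120,1.4,-0.8,-20.4,0,0,0]' 40
python3 - <<'E'
from h import *
print(get_state()['position'],goto([.6066,-.0432,.065])); im=snap('wrist','w14.png')
E
```

```text
clock: 14.15
position: [0.6061, -0.0449, 0.1165]
ee_rot: [0.289, -0.289, -0.645, 0.646]
contact_force: [-0.9, -0.2, -0.8]
width: 0.0575
[ 0.60606848 -0.0448585   0.11648112] [ 0.08847233  5.14807348 -0.15131792]
```

View pics/w14.png

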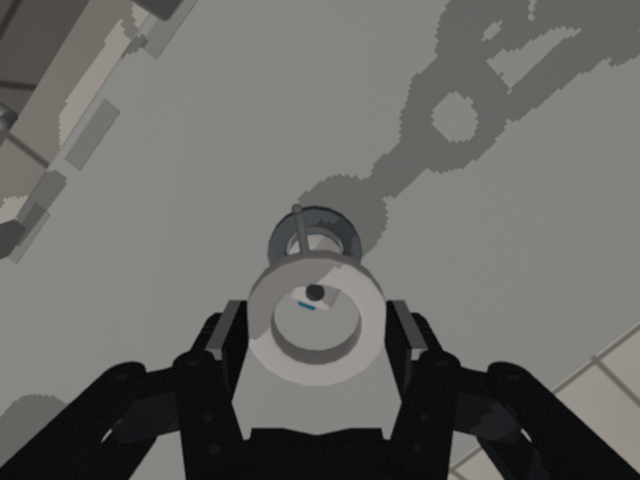

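```bash
python3 -m jog '[120,-0.1,0,-0.05,0,0,0,120,-0.1,2,-0.05,0,0,0,120,-0.1,4,-0.05,0,0,0,120,-0.1,5.6,-0.05,0,0,0,120,-0.1,5.6,-0.05,0,0,0,120,-0.1,5.6,-0.05,0,0,0]' 40
python3 - <<'E'
from h import *
s=get_state();print(s['position'],s['contact_force']); im=snap('wrist','w15.png')
a=cv2.resize(im['color'][200:400,220:415],None,fx=3,fy=3,interpolation=cv2.INTER_CUBIC)
cv2.imwrite('pics/c15.png',cv2.convertScaleAbs(a,alpha=1.3))
E
```

```text
clock: 14.95
position: [0.6083, -0.0444, 0.0608]
ee_rot: [-0.288, 0.288, 0.646, -0.646]
contact_force: [1.0, -0.8, -0.1]
width: 0.0574
[ 0.60833255 -0.04436978  0.06078647] [ 0.95230752 -0.80021427 -0.1043182 ]
```

View pics/c15.png

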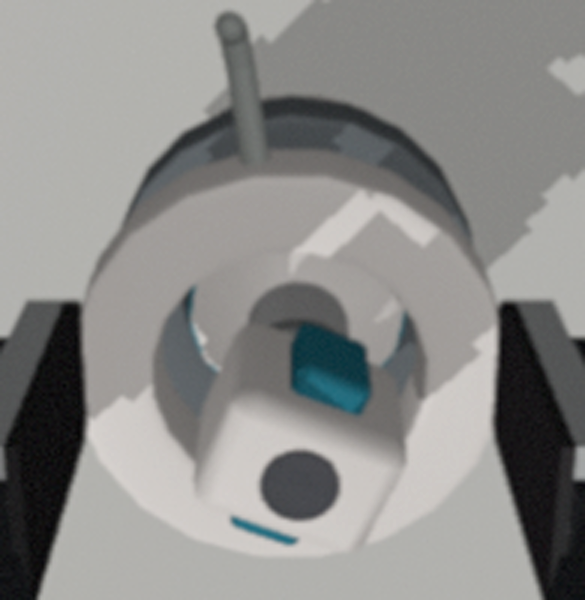

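```bash
python3 - <<'E'
from h import *
w=load('w15.png');off=np.array([220,200])
print(fitpost(w,[(.0173,.020,[(191,305),(210,363),(404,325),(194,330)]),(.031,.012,[(300,113)]),(.031,0,[(300,97),(170,160),(440,165)])],off,3))
print(fitpost(w,[(.0173,.020,[(191,305),(210,363),(404,325),(194,330)]),(.031,.012,[(300,113)])],off,3))
ring=[(.031,0,[(83,335),(497,335),(288,176),(180,204),(390,195)]),(.031,-.012,[(288,150)]),(.019,0,[(288,252),(153,360),(427,360)])]
print(fitpost(w,ring,off,3))
E
```

```text
(array([0.0057628 , 0.00192295, 0.04118253]), array([-0.60305095,  0.06823139, -0.10818846, -0.22590931, -1.57574749,
        0.23367412,  2.65103477,  0.12036804]))
(array([0.00445728, 0.00184767, 0.03960331]), array([-0.05990127, -0.00360044, -0.01093905,  0.05421142,  0.011206  ]))
(array([0.00569171, 0.0005848 , 0.00286078]), array([ 0.23702015,  0.72787755,  0.21671123,  0.25958486, -0.66478609,
        1.09279664, -0.8078366 , -3.02529966, -2.54290913]))
```

```bash
python3 -m jog '[120,-0.03,0,0.12,0,0,0,120,-0.03,0.4,0.12,0,0,0,120,-0.03,0.8,0.12,0,0,0,120,-0.03,0.8,0.12,0,0,0]' 40
python3 - <<'E'
from h import *
s=get_state();print(s['position'],s['contact_force']); im=snap('wrist','w16.png')
a=cv2.resize(im['color'][200:400,220:415],None,fx=3,fy=3,interpolation=cv2.INTER_CUBIC)
cv2.imwrite('pics/c16.png',cv2.convertScaleAbs(a,alpha=1.3))
E
```

```text
clock: 15.5
position: [0.6067, -0.0452, 0.0518]
ee_rot: [0.288, -0.288, -0.646, 0.646]
contact_force: [-0.2, 0.8, 0.1]
width: 0.0572
[ 0.60665412 -0.04522501  0.05177054] [-0.20658856  0.77763353  0.09602234]
```

View pics/c16.png

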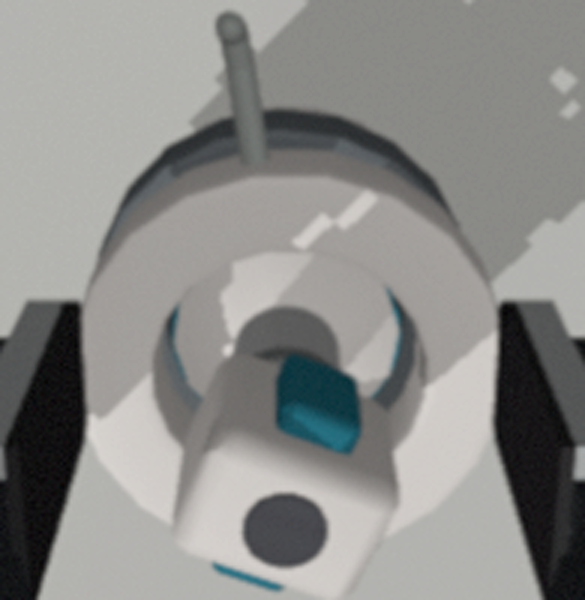

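```bash
python3 - <<'E'
from h import *
w=load('w16.png');off=np.array([220,200])
print(fitpost(w,[(.0173,.020,[(174,320),(175,355),(192,400),(404,325),(392,375),(390,290)]),(.031,.012,[(280,130)]),(.031,0,[(280,109)])],off,3))
E
```

```text
(array([0.00324607, 0.00012732, 0.02714462]), array([-0.22154724,  0.36036523, -0.7441441 , -0.79950473,  1.1090083 ,
       -0.47576684, -0.22035366,  0.76553454]))
```

```bash
python3 - <<'E'
from h import *
w=load('w16.png');off=np.array([220,200]);th=np.linspace(0,2*np.pi,721)
def fp(groups,y):
    def f(p):
        o=[]
        for r,z,pts in groups:
            q=proj_tool(w,np.c_[r*np.cos(th)+p[0],0*th+y-z,r*np.sin(th)+p[1]])
            for u in pts:
                d=q-(np.array(u)/3+off);i=(d**2).sum(1).argmin();n=q[(i+1)%720]-q[i-1];n=np.array([-n[1],n[0]])/np.linalg.norm(n);o.append(d[i]@n)
        return np.array(o)
    r=least_squares(f,[0,0]);return r.x.round(4),f(r.x).round(2)
sp=[(.0173,.020,[(174,320),(175,355),(192,400),(404,325),(392,375),(390,290)])]; gr=[(.031,.012,[(280,130)]),(.031,0,[(280,109)])]
for y in (.029,.031,.033): print(y,fp(sp,y),fp(gr,y)[0],fp(sp+gr,y)[0])
ring=[(.031,0,[(83,335),(497,335),(288,176),(180,204),(390,195)]),(.031,-.012,[(288,150)])]
inn=[(.019,0,[(288,252),(153,360),(427,360)])]
for y in (-.003,0,.003): print(y,fp(ring,y)[0],fp(inn,y))
E
```

```text
0.029 (array([0.004 , 0.0001]), array([-0.44, -0.08, -1.43, -1.28,  0.34, -0.72])) [-0.0209  0.0293] [0.004  0.0001]
0.031 (array([0.0051, 0.0001]), array([-0.97, -0.57, -1.87, -1.78, -0.11, -1.23])) [-0.0197  0.0292] [0.0048 0.    ]
0.033 (array([0.0063, 0.0001]), array([-1.47, -1.06, -2.31, -2.26, -0.55, -1.73])) [ 0.0038 -0.0107] [0.0056 0.    ]
-0.003 [0.0039 0.0006] (array([0.0025, 0.0005]), array([ 0.25, -1.04, -1.03]))
0 [0.0049 0.0006] (array([0.0038, 0.0005]), array([ 0.36, -1.88, -1.87]))
0.003 [0.0059 0.0006] (array([0.0052, 0.0005]), array([ 0.4 , -2.72, -2.71]))
```

```bash
python3 -m jog '[120,0,0.3,-0.04,0,0,0,120,0,0.6,-0.04,0,0,0,120,0,0.6,-0.04,0,0,0]' 40; python3 -m jog '[120,0,0.2,0,0,0,0,120,0,0.4,0,0,0,0,120,0,0.4,0,0,0,0]' 40
python3 - <<'E'
from h import *
s=get_state();print(s['position'],s['contact_force']); im=snap('wrist','w17.png')
a=cv2.resize(im['color'][200:400,220:415],None,fx=3,fy=3,interpolation=cv2.INTER_CUBIC)
cv2.imwrite('pics/c17.png',cv2.convertScaleAbs(a,alpha=1.3))
E
```

```text
clock: 15.92
position: [0.6071, -0.0449, 0.0459]
ee_rot: [0.288, -0.288, -0.646, 0.646]
contact_force: [0.2, 1.0, -0.1]
width: 0.0578
clock: 16.3
position: [0.6071, -0.0449, 0.0421]
ee_rot: [0.288, -0.288, -0.646, 0.646]
contact_force: [-1.7, 1.9, -0.9]
width: 0.0575
[ 0.60714342 -0.04491693  0.04205093] [-1.6585627   1.89298938 -0.87890196]
```

View pics/c17.png

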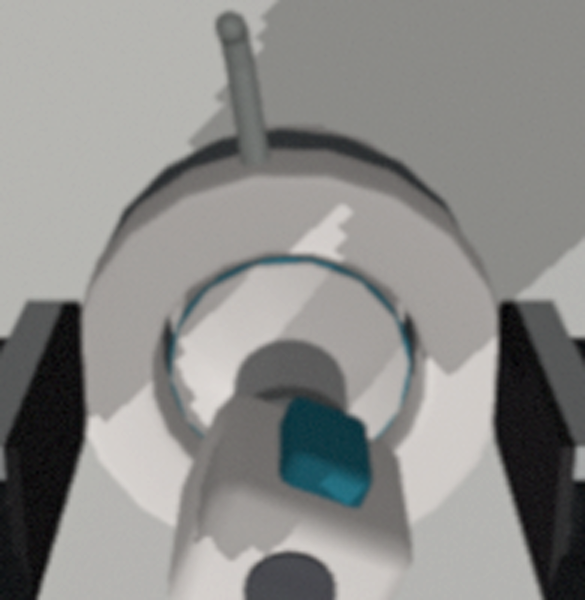

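White is now over the spigot and touching lightly at one side, with about 2.5 N of lateral force. I'll press on down.

```bash
python3 -m jog '[120,0,0.2,0,0,0,0,120,0,0.4,0,0,0,0,120,0,0.4,0,0,0,0]' 40; python3 -m jog '[120,0,0.2,0,0,0,0,120,0,0.2,0,0,0,0,120,0,0.2,0,0,0,0]' 40
python3 - <<'E'
from h import *
s=get_state();print(s['position'],s['contact_force']); im=snap('wrist','w18.png')
a=cv2.resize(im['color'][200:400,220:415],None,fx=3,fy=3,interpolation=cv2.INTER_CUBIC)
cv2.imwrite('pics/c18.png',cv2.convertScaleAbs(a,alpha=1.3))
E
```

```text
clock: 16.73
position: [0.6072, -0.0448, 0.0401]
ee_rot: [-0.288, 0.288, 0.646, -0.646]
contact_force: [-3.7, 1.6, 10.8]
width: 0.0571
clock: 17.1
position: [0.6073, -0.0448, 0.0399]
ee_rot: [-0.288, 0.288, 0.646, -0.646]
contact_force: [-6.6, 2.5, 20.3]
width: 0.057
[ 0.60725137 -0.04481007  0.03988049] [-6.62368482  2.47355221 20.31476391]
```

View pics/c18.png

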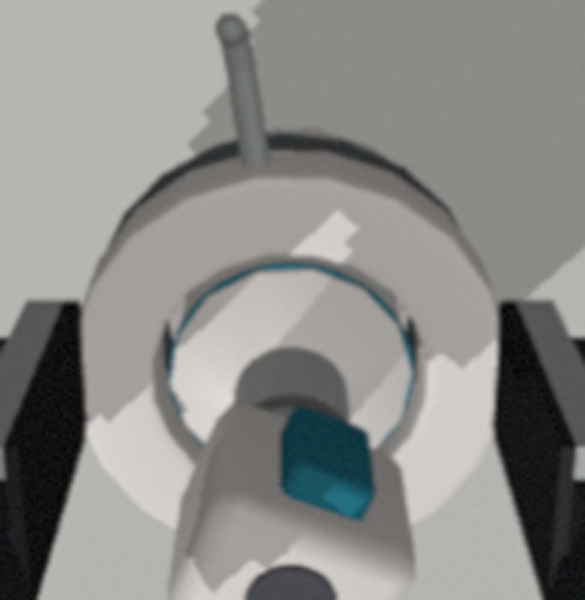

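Contact came at TCP z 0.0400, exactly where white-on-grey should stop. I'll release, rise and turn the jaws to the head's y.

```bash
python3 -m jog '[120,0,-0.35,0,0,0,0,0,0,-0.35,0,0,0,0,0,0,-0.35,0,0,0,0,0,0,-0.35,0,0,0,0,0,0,-5,0,0,0,0,0,0,-11,0,0,0,0,0,0,-11,0,0,0,0]' 40;python3 -m jog '[0,0,0,0,0,-8.4,0,0,0,0,0,0,-8.4,0,0,0,0,0,0,-8.4,0,0,0,0,0,0,-8.4,0,0,0,0,0,0,-8.4,0,0,0,0,0,0,-8.4,0,0,0,0,0,0,-8.4,0,0,0,0,0,0,-8.4,0,0,0,0,0,0,-8.4,0]' 40
python3 - <<'E'
from h import *
import pickle
s=get_state();print(s['clock'],s['position'],s['contact_force']); im=snap('wrist','w19.png');pickle.dump(s,open('pics/w19.pk','wb'))
a=cv2.resize(im['color'][175:310,250:385],None,fx=4.4,fy=4.4,interpolation=cv2.INTER_CUBIC)
cv2.imwrite('pics/c19.png',a); R=toolR();print(np.degrees(np.arctan2(R[1,2],R[0,2])))
E
```

```text
clock: 18.02
position: [0.6113, -0.0458, 0.1516]
ee_rot: [-0.284, 0.292, 0.647, -0.645]
contact_force: [-0.5, 0.6, 0.4]
width: 0.0852
clock: 19.15
position: [0.6071, -0.045, 0.1456]
ee_rot: [0.117, -0.117, 0.697, -0.697]
contact_force: [-0.0, 0.0, 0.9]
width: 0.0855
19.15 [ 0.60711471 -0.04502594  0.14560945] [-0.03240293  0.0275012   0.8932658 ]
-70.91745414000603
```

View pics/c19.png

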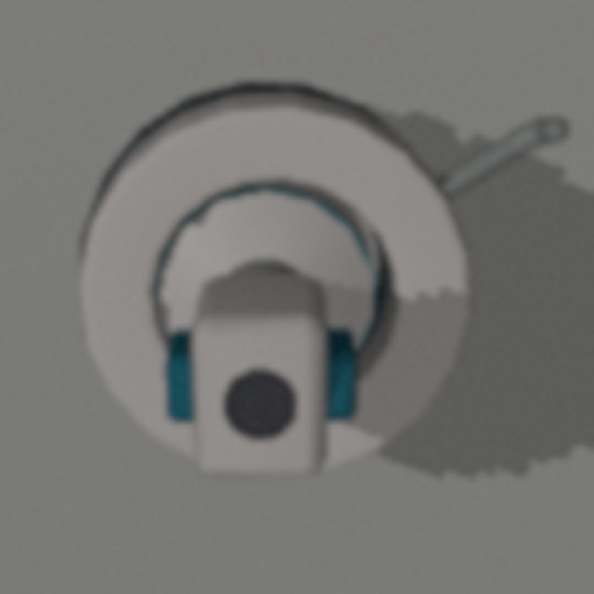

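```bash
python3 - <<'E'
from h import *; import pickle
s=pickle.load(open('pics/w19.pk','rb'));w=load('w19.png')
P=lambda x,y,z:at(w,250+x/4.4,175+y/4.4,z,s).round(4)
print('topface',P(260,393,.087),'bl',P(170,375,.076),P(355,375,.076),'topx ends',P(262,315,.087),P(258,472,.087))
p=[.605,-.0425]; print(goto([*p,.057]), 'tip-based z of head in tool', goto([*P(260,393,.087)[:2],.057]))
E
```

```text
topface [ 0.606  -0.0418  0.087 ] bl [ 0.6002 -0.0304  0.076 ] [ 0.6086 -0.0546  0.076 ] topx ends [ 0.6163 -0.0386  0.087 ] [ 0.5951 -0.0452  0.087 ]
[ 0.12180873  8.88086926 -0.30950998] tip-based z of head in tool [ 4.41879006e-03  8.88080368e+00 -3.42970376e-01]
```

```bash
python3 -m jog '[0,0.07,3,-0.33,0,0,0,0,0.07,7,-0.33,0,0,0,0,0.07,8.8,-0.33,0,0,0,0,0.07,8.8,-0.33,0,0,0,0,0.07,8.8,-0.33,0,0,0]' 40
python3 - <<'E'
from h import *
s=get_state();print(s['clock'],s['position'],s['contact_force']); im=snap('wrist','w20.png')
E
```

```text
clock: 19.82
position: [0.6065, -0.0423, 0.0591]
ee_rot: [-0.118, 0.117, -0.697, 0.698]
contact_force: [0.7, 0.2, 0.3]
width: 0.0855
19.825 [ 0.6064692  -0.04228291  0.0591173 ] [0.66558886 0.2417018  0.31332057]
```

View pics/w20.png

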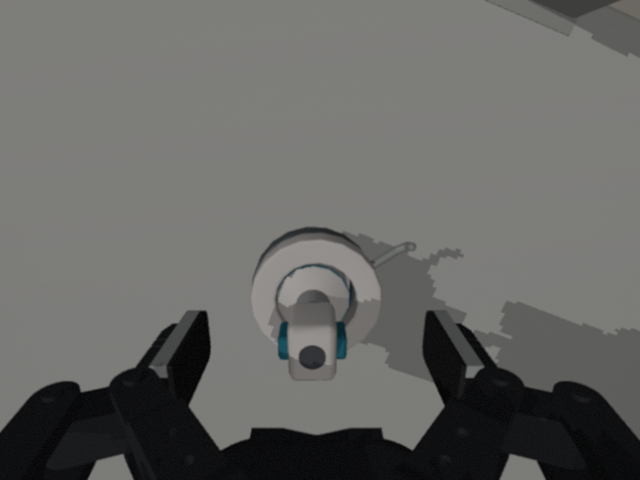

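```bash
python3 - <<'E'
from h import *
w=load('w20.png'); print(tool_at(w,312.5,345,-.028), tool_at(w,282,341,-.0185),tool_at(w,344,341,-.0185))
E
```

```text
[-0.00364716 -0.028      -0.0006099 ] [ 0.00093527 -0.0185     -0.01240001] [ 0.00091297 -0.0185      0.01136459]
```

```bash
python3 -m jog '[0,-0.05,0.15,-0.06,0,0,0,255,-0.05,0.15,-0.06,0,0,0,255,-0.05,0.15,-0.06,0,0,0,255,-0.05,0.15,-0.06,0,0,0,255,-0.05,0.15,-0.06,0,0,0,255,-0.05,0.15,-0.06,0,0,0,255,-0.05,0.15,-0.06,0,0,0,255,-0.05,0.15,-0.06,0,0,0]' 60
python3 - <<'E'
from h import *
s=get_state();print(s['clock'],s['position'],s['contact_force'],s['moment'],s['width']); im=snap('wrist','w21.png')
E
```

```text
clock: 20.88
position: [0.6059, -0.041, 0.0572]
ee_rot: [0.117, -0.117, 0.697, -0.697]
contact_force: [-0.7, 2.3, 6.1]
width: 0.017
20.875 [ 0.60589649 -0.04102569  0.05722316] [-0.74879635  2.32659947  6.07026961] [0.44558819 0.22377192 0.08115783] 0.0169753900596385
```

View pics/w21.png

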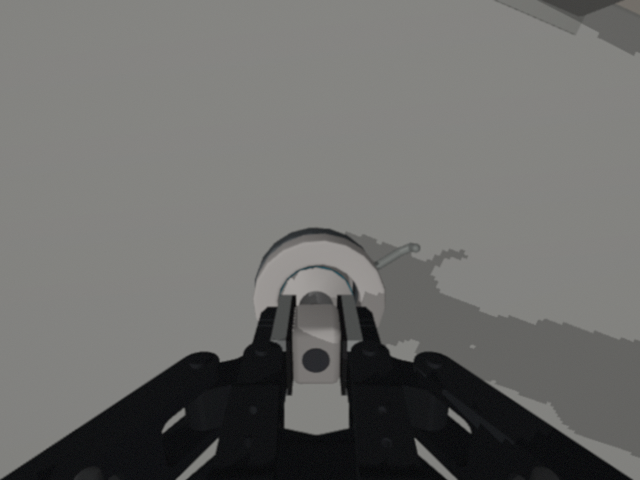

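The jaws read 17 mm, against a head 18 mm wide with the buttons flush, and the head is centred between them at (316,340). I'll pull up gently.

```bash
python3 -m jog '[255,0,-0.4,0,0,0,0,255,0,-0.8,0,0,0,0,255,0,-1.2,0,0,0,0,255,0,-1.6,0,0,0,0,255,0,-2,0,0,0,0,255,0,-2,0,0,0,0]' 60
python3 -m jog '[255,0,-0.4,0,0,0,0,255,0,-0.8,0,0,0,0,255,0,-1.2,0,0,0,0,255,0,-1.5,0,0,0,0,255,0,-1.5,0,0,0,0]' 60
python3 - <<'E'
from h import *
s=get_state();print(s['clock'],s['position'],s['contact_force'],s['width']); im=snap('wrist','w22.png');c=snap('scene','s22.png')['color']
a=cv2.resize(c[170:320,230:400],None,fx=3.5,fy=3.5,interpolation=cv2.INTER_CUBIC);cv2.imwrite('pics/c22.png',cv2.convertScaleAbs(a,alpha=1.3))
E
```

```text
clock: 21.68
position: [0.6058, -0.0412, 0.0772]
ee_rot: [0.117, -0.117, 0.697, -0.697]
contact_force: [0.5, 3.4, -2.8]
width: 0.0172
clock: 22.3
position: [0.6058, -0.0413, 0.0921]
ee_rot: [0.117, -0.117, 0.697, -0.697]
contact_force: [0.4, 4.4, -4.6]
width: 0.0168
22.3 [ 0.60580191 -0.04126424  0.09213379] [ 0.36678617  4.35478456 -4.64870225] 0.016839461986039323
```

View pics/w22.png

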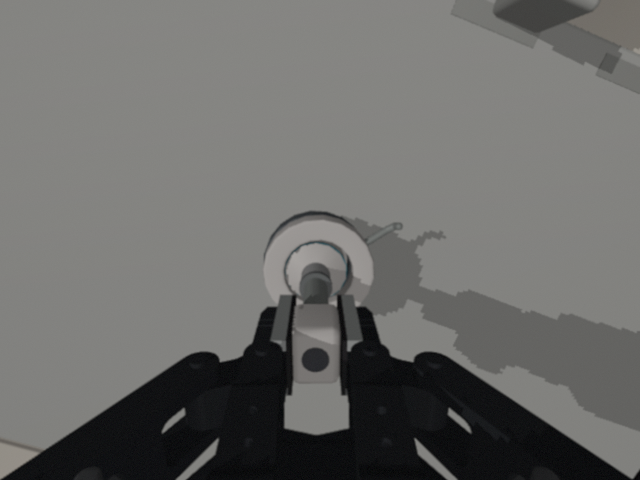

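View pics/c22.png

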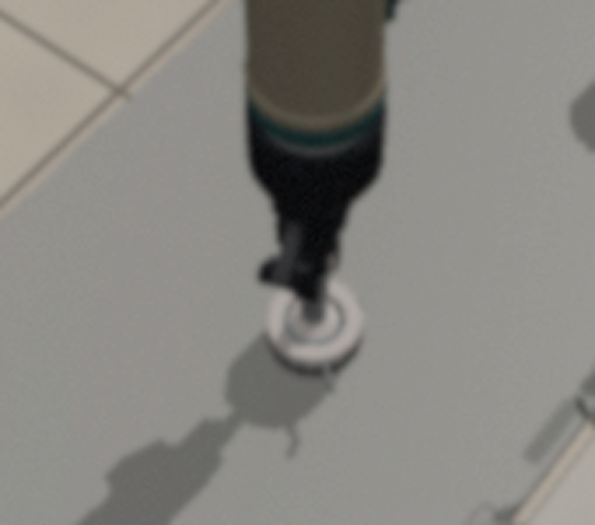

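The head is rising with the grip, still at (316,359) in the hand, at 4.6 N and 35 mm up. I'll go on past the first stop.

```bash
python3 -m jog '[255,0,-0.4,0,0,0,0,255,0,-0.8,0,0,0,0,255,0,-1.2,0,0,0,0,255,0,-1.6,0,0,0,0,255,0,-2,0,0,0,0,255,0,-2,0,0,0,0]' 60
python3 -m jog '[255,0,-0.4,0,0,0,0,255,0,-0.8,0,0,0,0,255,0,-1.2,0,0,0,0,255,0,-1.6,0,0,0,0,255,0,-2,0,0,0,0,255,0,-2,0,0,0,0]' 60
python3 -m jog '[255,0,-0.3,0,0,0,0,255,0,-0.5,0,0,0,0,255,0,-0.7,0,0,0,0,255,0,-0.7,0,0,0,0]' 60
```

```text
clock: 23.15
position: [0.6058, -0.0413, 0.1122]
ee_rot: [0.117, -0.117, 0.697, -0.697]
contact_force: [-0.4, 4.7, -6.6]
width: 0.0171
clock: 23.9
position: [0.6058, -0.0414, 0.1323]
ee_rot: [-0.117, 0.117, -0.697, 0.697]
contact_force: [-0.7, 4.9, -6.5]
width: 0.0173
clock: 24.4
position: [0.6056, -0.0413, 0.1375]
ee_rot: [0.117, -0.118, 0.697, -0.697]
contact_force: [2.3, 3.8, -18.8]
width: 0.0171
```

```bash
python3 -m jog '[255,0,-0.1,0,0,0,0,255,0,-0.1,0,0,0,0,255,0,-0.1,0,0,0,0,255,0,-0.1,0,0,0,0,255,0,-0.1,0,0,0,0,255,0,-0.1,0,0,0,0]' 60
python3 - <<'E'
from h import *
s=get_state();print(s['clock'],s['position'],s['contact_force'],s['width']); im=snap('wrist','w23.png');c=snap('scene','s23.png')['color'];snap('top','t23.png')
E
```

```text
clock: 25.15
position: [0.6054, -0.0413, 0.1376]
ee_rot: [0.117, -0.118, 0.698, -0.697]
contact_force: [2.9, 4.2, -24.3]
width: 0.0174
25.15 [ 0.60543969 -0.04133669  0.13757132] [  2.9395741    4.1503584  -24.27524173] 0.01739355478499466
```

View pics/w23.png

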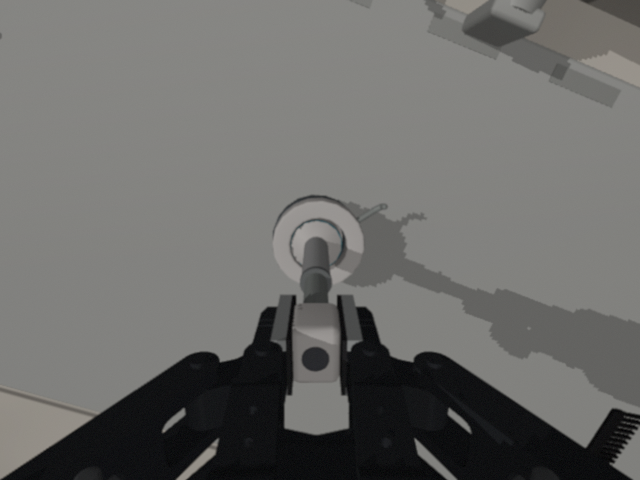

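View pics/s23.png

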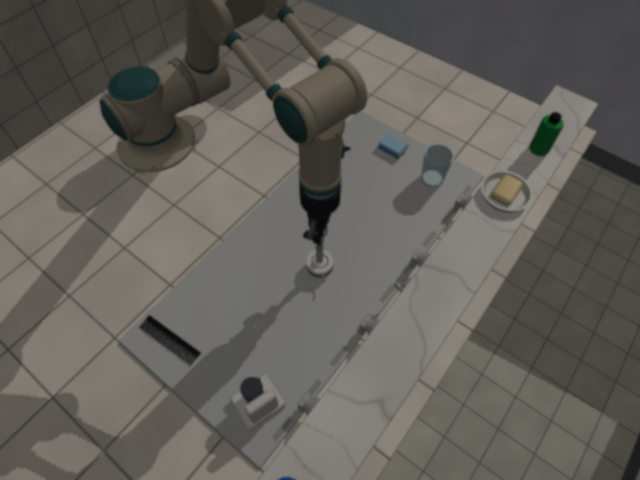

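The wrist view shows both tube sections out and the head still at (315,359) in the jaws. The collars are flat on the foot at (318,242), and in the scene view the cup, box, comb and dock look unmoved. I'll hand it in.

```bash
python3 -c "
from rig import *
print(sign_off()); s=get_state(); print(s['clock'],s['position'],s['contact_force'],s['width'])"
```

```text
the job is handed in; nothing more can be done
None
the job is handed in; nothing more can be done
```

I finished the job and handed it in after about 25 s of the 72 s allowed.

- **Grey collar:** threaded down over the post until it met the seat at the expected height (TCP z 0.0249, 20 N down).
- **White collar:** set on top of it, also stopping at the expected height (TCP z 0.0399, 20 N down). The next wrist picture showed both collars flat.
- **Head:** I squeezed both buttons and pulled it straight up past the first stop. It came to a hard end 80.3 mm up. The pull was about 4.6 N before the first stop, 6.6 N after it, and 24 N against the end.
- **At hand-in:** the arm was still squeezing the head at 60 N and holding it against the second stop. The head had not slipped in the jaws, and the cup, dock, comb and box looked unmoved.

**Checks that disagreed or fell short:**
- The jaw opening read 1 to 5 mm too small throughout (57 to 59 mm on the 62 mm collars, 17 mm on the 18 mm head). That buttons were flush therefore rests on this reading and on the head coming free.
- The wrist camera placed things up to about 5 mm too far away. I relied on comparing collar and post in the same picture and on contact forces instead.
- The pull after the first stop was slightly under the stated 7 to 9 N.
- I could not read the state after hand-in, so the last second is unchecked.

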